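Empty the grill's drip tray and slide it home

TASK

Someone has left the little grill's drip tray lying on the hot plate with a potato in it. Put the potato in the bowl, then slide the tray into the slot at the foot of the grill, handle outwards, until its front plate sits square and fully home against the grill, and let go. Do not knock the salt shaker or the two lidded jars about.

Things in the scene. Friction and masses are not known exactly. Their poses are not given: they have to be found in the camera images.
- grill: Black table grill, fixed: 125 (x) x 150 (y) x 62 mm high, side handles to 93 mm from the middle, ribbed hot plate on top. Origin: centre of its underside; x runs from front to back. Its front faces right along the counter; at its foot is the tray slot, open to the worktop, 108 mm wide, 24 high, side walls narrowing over 35 mm to a bay 89 wide, 112 deep in all. A dial juts 8 mm out above the slot.
- slot (a point): Centre of the slot's mouth, in the plane of the grill's front, 12 mm above the worktop, 62.5 mm in front of the grill's origin. Axes as the grill's: x points straight into the bay.
- tray_grip (a point): Middle of the loose aluminium drip tray's black bar handle (66 mm long, 16 wide, 20 high), 26 mm above the tray's underside, 90.5 mm from the pan's middle, 24.5 from the handle's free end. Tray axes: x from handle to pan (the way it slides in), z up. 0.18 kg. At first it lies on the hot plate, 62 mm above the worktop, handle jutting over the grill's front, up to 0.6 rad askew.
- tray_plate (a point): Middle of the back face of the tray's front plate (124 wide, 6 thick, top 31 mm above the tray's underside), 12 mm above the underside, 48 mm along tray x from tray_grip. From here the pan runs 85 mm back, 84 wide, walls 10 mm high, floor 3 mm, back corners cut. Home: this point lies on point slot and the plate covers the slot.
- potato_centre (a point): Centre of the potato, about 45 x 49 mm and 34 mm high, 45 g; at first it lies in the pan, on a floor 3 mm thick.
- bowl: Plain thin round bowl, 125 mm across the rim, 76 mm across its flat floor, 44 mm high, loose, standing on the worktop to the right. Origin: centre of its underside.
- salt: Salt shaker, 44 mm across, 90 mm high, standing at the back; leave it. Origin: centre of its underside.
- jam: Lidded jam jar, 64 mm across, 99 mm high, standing at the back; leave it. Origin: centre of its underside.
- mustard: Lidded jar of pale spread, 66 mm across, 100 mm high, standing at the back on the right; leave it. Origin: centre of its underside.
- post (a point): On the axis of the fixed oak post (123 x 93 mm, floor to ceiling), level with the worktop. It stands between the arm's start and the work: draw the arm in to pass it, and keep clear of it at the grill. Over the back of the worktop hangs a wall cabinet, its lower edge 0.44 m up, its front 0.26 m in from the worktop's front edge: keep the wrist low or clear of it.
There are look-alikes about, which are no part of the job. Leave any green look-alike of the part that bears potato_centre alone.

How it is judged:
By the outcome, as a careful person would: the job done as asked, in the order asked, and still so for the second after the job is handed in, with the robot touching nothing.
It also fails if it takes over 61 s, if anything falls off the work surface, if the arm or the gripper's body presses on something with over 40 N, if the wrist force passes 120 N, or if a joint passes its speed limit or range.

ROBOT

A 6-joint arm with a two-finger parallel gripper is mounted at the origin on a cart in front of the work surface, level with it; the furniture and walls round the work are solid. World frame = base frame: x ahead of the robot, y to its left, z up, the work surface at z = 0. Lengths are in mm, angles in degrees, forces in N, time in s.
With the tool pointing down it reaches from about 300 to 850 mm from the base axis. Payload 5.4 kg.
Tool frame: the origin (TCP) lies at the very end of the fingers, on their centre line; the grasp point (between the pads) lies 19 mm behind it; x points along the fingers, z is the direction in which the jaws open and shut, and the axes are right-handed (so a half turn about x gives the same grasp; the last joint's range is limited). The gripper opens to 85 mm and grips with 20 to 120 N. Pads are 22 mm wide; open, the fingers measure 114 mm over their backs; the gripper's body (76 mm by 85 mm) begins 54 mm behind the grasp point. The pads swing forward as they close: fully open they stand 13 mm farther back than shut.
Start: joints at [-88.069, 9.076, 91.501, -0, 79.423, -12.038], TCP at [138.777, -557.985, 231.299] pointing down, gripper open.
Joint ranges: [-166.64, 166.64], [-54.1, 131.32], [10.49, 154.53], [-73.88, 253.88], [9.74, 151.15], [-171.62, 171.62]. Speed limits (degrees/s): [147.25, 147.25, 180, 180, 180, 180].

INTERFACE

Orientations are given as a 3x3 rotation matrix whose columns are the frame's x, y, z axes.
In Python, from plant import observe, read_camera, camera_model, job_done gives the robot as it stands.
- The arm moves only by the tool jog_arm, never from a script. Its argument "moves" is a list of rows, each a list of 3 entries, a list of its own where there are three numbers: the shift along the tool's x, y, z in mm, then the turn about the tool's x in rad, then the opening, from 0 (shut) to 1 (fully open). A call has 1 to 20 rows; each row is the pose to reach, as a shift and turn from the pose measured when the call began, along the tool's axes at that moment; what a row does not reach only later rows make up. A row lasts 1/8 s, in which the tool goes at most 62.5 mm and 10.7 degrees, less where a joint would pass 70% of its speed; a pose out of reach is approached as far as the arm can. A call with a gripper value outside its range is refused whole. The fingers move at their own pace and stop on an object; "force" is the grip in N (left out, the last holds). Time passes only in rows, so rows that repeat a pose let the fingers close. It gives the time, the measured TCP pose, the force and the opening at its end, in the units of the state.
- observe(): the state, without advancing time (a new reading comes with each control period).
- read_camera(name): name is "scene" or "top"; returns (picture, depth): 420x560x3 uint8, red, green, blue; 420x560 float32, mm along the optical axis (not along the pixel's ray), 0 where there is no reading.
- camera_model(name): a dict with "fx", "fy", "cx", "cy" (pixels), "T" (4x4, takes a point from camera to world coordinates). Camera axes: x right, y down, z forward; pixel columns grow to the right and rows downward; lengths in mm; the calibration is good to about 2 mm. A picture is of the moment at which its call begins. camera_model takes no time and is no camera call.
- job_done(): hands the job in, once; it reports no verdict.
The state is a dict: "clock": time; "joint_pos": joint angles; "joint_vel": joint speeds; "joint_torque": joint torques, N m; "tcp_pos": TCP position; "eef_rot": TCP orientation; "contact_force": force on the tool from outside, world axes, zero at the start; "wrist_torque": the same for the moment, N m; "grip_width": finger opening in mm.
Only numpy, scipy, OpenCV 4.12 (cv2) and the standard library are available. Lean on these libraries where they do the work, as an engineer would, in place of code of your own. Each camera call takes 0.05 s, during which the arm holds its last target. There are 200 camera calls.

## Working session

There is one attempt and no reset: what is moved stays moved. The work goes in short steps, Python scripts to look and compute and a tool call to move; the robot and the scene stay as the last step left them, time stands still between calls to the robot, and variables do not carry over. Pictures are saved under pics/ and viewed, about 8 in all and at most 12, crops included, and the job is handed in when it is done.

Besides the shell and the picture viewer there is one more tool, called after "Request:" in YAML: its name, and indented under it one key for each argument. jog_arm: Moves the arm, as the interface text tells. Its arguments: {"type":"object","properties":{"moves":{"type":"array","items":{"type":"array"}},"force":{"type":"number"}},"required":["moves"]}

```bash
mkdir -p pics; ls
python3 - <<'E'
from plant import *
import cv2,numpy as np
s=observe();print(s['tcp_pos'],s['eef_rot'],s['clock'])
for n in("scene","top"):
    p,d=read_camera(n);cv2.imwrite(f'pics/{n}0.png',p[...,::-1]);np.savez(f'{n}0.npz',p=p,d=d)
    m=camera_model(n);print(n,m)
E
```

```text
pics
[ 138.7669283  -557.39729117  230.31574885] [[-5.71827206e-05  9.70423837e-01  2.41407484e-01]
 [ 1.84706878e-03  2.41407175e-01 -9.70422158e-01]
 [-9.99998293e-01  3.90404848e-04 -1.80624390e-03]] 0.0
scene {'fx': 472.68853588522137, 'fy': 472.68853588522137, 'cx': 282.15582201272514, 'cy': 208.04301881745772, 'T': array([[-8.49559859e-01, -3.23372137e-01,  4.16747534e-01,
        -6.84476517e+01],
       [-5.27455110e-01,  5.11403096e-01, -6.78423157e-01,
         7.86317247e+02],
       [ 6.25716708e-03, -7.96176698e-01, -6.05031828e-01,
         8.73135208e+02],
       [ 0.00000000e+00,  0.00000000e+00,  0.00000000e+00,
         1.00000000e+00]])}
top {'fx': 450.32745634259584, 'fy': 450.32745634259584, 'cx': 273.36851356686947, 'cy': 203.99397446484005, 'T': array([[ 3.42653851e-03, -9.90475891e-01,  1.37643630e-01,
         3.19837629e+02],
       [-9.99974322e-01, -2.52752222e-03,  6.70572767e-03,
        -9.60399862e+01],
       [-6.29396425e-03, -1.37663073e-01, -9.90459118e-01,
         1.19981756e+03],
       [ 0.00000000e+00,  0.00000000e+00,  0.00000000e+00,
         1.00000000e+00]])}
```

View pics/scene0.png

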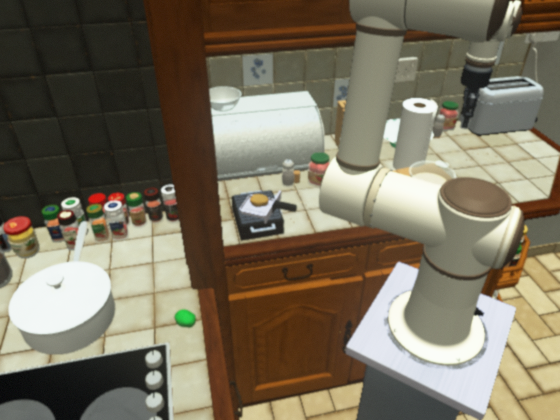

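View pics/top0.png

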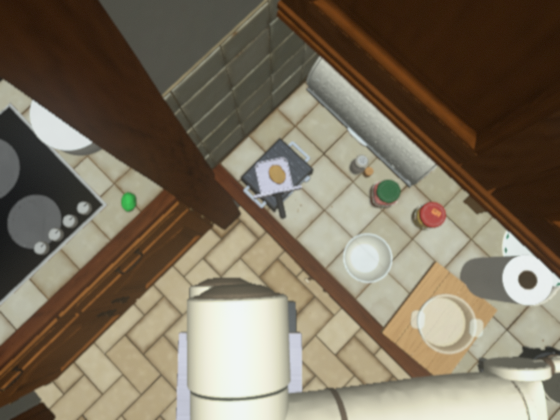

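```bash
cat > h.py <<'E'
from plant import *
import cv2,numpy as np
def ray(m,u,v,z):
    T=m['T'];d=T[:3,:3]@[(u-m['cx'])/m['fx'],(v-m['cy'])/m['fy'],1];o=T[:3,3]
    return o+d*(z-o[2])/d[2]
def cloud(m,d):
    v,u=np.mgrid[:420,:560];P=np.stack([(u-m['cx'])/m['fx']*d,(v-m['cy'])/m['fy']*d,d],-1)
    return P@m['T'][:3,:3].T+m['T'][:3,3]
def proj(m,P):
    q=(np.asarray(P)-m['T'][:3,3])@m['T'][:3,:3];return np.array([q[0]/q[2]*m['fx']+m['cx'],q[1]/q[2]*m['fy']+m['cy']])
def crop(p,x0,y0,x1,y1,k,name):
    cv2.imwrite('pics/'+name,cv2.resize(p[y0:y1,x0:x1,::-1],None,fx=k,fy=k,interpolation=cv2.INTER_CUBIC))
E
python3 - <<'E'
from h import *
a=np.load('top0.npz');b=np.load('scene0.npz')
t=cv2.resize(a['p'][130:225,230:325],None,fx=6,fy=6,interpolation=cv2.INTER_CUBIC)
cv2.imwrite('pics/c0.png',t[...,::-1])
s=cv2.resize(b['p'][180:240,225:345],None,fx=6,fy=6,interpolation=cv2.INTER_CUBIC);cv2.imwrite('pics/c1.png',s[...,::-1])
m=camera_model('top');C=cloud(m,a['d'])
np.set_printoptions(precision=0,suppress=True,linewidth=200)
for n,u,v in [('counter',320,250),('plate',255,165),('potato',278,175),('handle',282,211),('bowl',367,258),('rim',390,258),('salt',361,165),('jam',385,193),('mus',430,215),('post',225,205)]:print(n,C[v,u])
E
```

```text
counter [ 364. -212.    1.]
plate [580. -40.  60.]
potato [ 545. -100.  101.]
handle [ 455. -110.  101.]
bowl [ 343. -336.    1.]
rim [ 343. -387.   39.]
salt [ 575. -310.   83.]
jam [ 502. -365.   95.]
mus [ 446. -472.  102.]
post [ 541.   91. -423.]
```

View pics/c0.png

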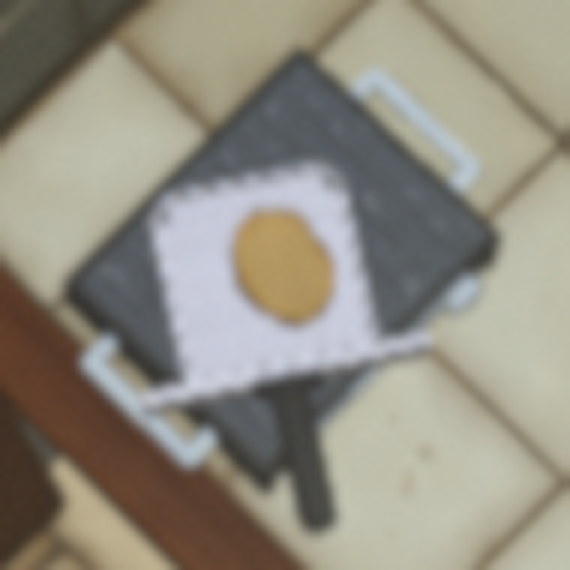

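View pics/c1.png

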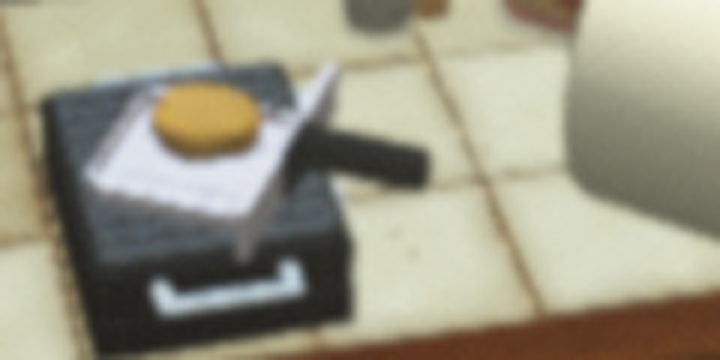

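```bash
cat >> h.py <<'E'
np.set_printoptions(precision=1,suppress=True,linewidth=200)
E
python3 - <<'E'
from h import *
m=camera_model('top');a=np.load('top0.npz')
c=lambda x,y,z:ray(m,230+(x-2.5)/6,130+(y-2.5)/6,z)
b,l,r,f=[c(*q,62) for q in[(300,53),(68,290),(497,240),(265,488)]]
print('grill',(b+l+r+f)/4,[np.linalg.norm(x) for x in(b-l,f-r,b-r,l-f)])
ax=((b-r)+(l-f));ay=((l-b)+(f-r))
print('yaw x',np.degrees(np.arctan2(ax[1],ax[0])),'from y',np.degrees(np.arctan2(-ay[0],ay[1])))
e,h=c(320,530,98),c(287,395,98);p1,p2=c(145,398,93),c(432,338,93)
print('handle end',e,h,np.degrees(np.arctan2(*(h-e)[[1,0]])));d=p1-p2
print('plate',p1,p2,(p1+p2)/2,np.linalg.norm(d),np.degrees(np.arctan2(-d[0],d[1])))
print('potato',c(283,266,82))
hsv=cv2.cvtColor(a['p'],cv2.COLOR_RGB2HSV)
mk=((hsv[...,0]>8)&(hsv[...,0]<28)&(hsv[...,1]>110)&(hsv[...,2]>120)).astype(np.uint8)
mk[:, :265]=0;mk[:,292:]=0;mk[:160]=0;mk[190:]=0
M=cv2.moments(mk,True);print(M['m00'],M['m10']/M['m00'],M['m01']/M['m00'],ray(m,M['m10']/M['m00'],M['m01']/M['m00'],80))
pts=np.argwhere(mk)[:,::-1].astype(np.float32);print(cv2.minAreaRect(pts))
C=cloud(m,a['d'])
R=C[225:290,335:400].reshape(-1,3);R=R[(R[:,2]>36)&(R[:,2]<60)]
A=np.c_[2*R[:,:2],np.ones(len(R))];s=np.linalg.lstsq(A,(R[:,:2]**2).sum(1),rcond=None)[0]
print('bowl',s[:2],np.sqrt(s[2]+s[0]**2+s[1]**2),R[:,2].max())
# cabinet / wall
for u,v in[(290,15),(350,60),(450,160),(550,250)]:print(C[v,u])
for u,v in[(250,190),(300,243),(350,300),(235,205)]:print(C[v,u])
E
```

```text
grill [555.9 -96.6  62. ] [np.float64(144.4455938053259), np.float64(146.3883446579873), np.float64(118.34777699729916), np.float64(120.26090315825788)]
yaw x 45.26317904269305 from y 46.929769690951254
handle end [ 438.4 -112.2   98. ] [494.4 -98.5  98. ] 13.70138147393228
plate [493.8 -39.7  93. ] [ 519.4 -158.8   93. ] [506.6 -99.2  93. ] 121.81969704034414 12.1006667946219
potato [552.  -96.8  82. ]
171.0 276.5263157894737 174.08187134502924 [552.  -96.2  80. ]
((276.5, 174.5), (15.0, 13.0), 90.0)
bowl [ 344.8 -327.8] 59.24900072641215 49.45350688603412
[ 738.1 -118.1  494.7]
[ 646.8 -212.9  518.8]
[ 489.2 -372.8  496.2]
[ 346.7 -520.1  496.4]
[525.1 -24.5  -2.8]
[ 382.3 -159.3   -4.1]
[ 234.1 -288.9   -0.8]
[ 565.2   70.8 -597.8]
```

The scene picture shows the grill at about (258,215), with the potato in the tray at (259,200), and a green decoy at (185,318). The top picture shows the bowl at (367,258), the jars at (385,193) and (430,215), and the salt at (361,165). The crops show the tray askew by about 33° to the grill. I now move to above the potato.

Request:
jog_arm:
  moves:
    - [[0,2,-55],0,1]
    - [[0,4,-110],0,1]
    - [[0,5,-161],-0.05,1]
    - [[0,58,-175],-0.1,0.9]
    - [[0,112,-187],-0.15,0.8]
    - [[0,166,-199],-0.2,0.7]
    - [[0,218,-211],-0.27,0.7]
    - [[0,262,-231],-0.34,0.68]
    - [[0,306,-251],-0.42,0.68]
    - [[0,350,-271],-0.5,0.68]
    - [[0,393,-291],-0.58,0.68]
    - [[20,435,-310],-0.65,0.68]
    - [[50,475,-330],-0.72,0.68]
    - [[80,512,-347],-0.72,0.68]
    - [[80,512,-347],-0.72,0.68]
    - [[80,512,-347],-0.72,0.68]
  force: 25

```text
clock: 2.1
tcp_pos: [551.6, -97.3, 151.3]
eef_rot: [[-0.0, 0.57, 0.821], [0.001, 0.821, -0.57], [-1.0, 0.001, -0.001]]
contact_force: [-1.0, -0.3, 0.3]
grip_width: 58.1
```

Run:
```python
from h import *
s=observe();print(s['tcp_pos'],s['eef_rot'],s['grip_width'],s['joint_pos'],s['contact_force'])
p,d=read_camera('scene');q,e=read_camera('top')
a=cv2.resize(p[140:240,215:335],(600,500),interpolation=cv2.INTER_CUBIC);cv2.imwrite('pics/a1.png',a[...,::-1])
for z in(150,65):print(proj(camera_model('scene'),[*s['tcp_pos'][:2],z]))
hsv=cv2.cvtColor(p,cv2.COLOR_RGB2HSV);mk=((hsv[...,0]>8)&(hsv[...,0]<28)&(hsv[...,1]>110)&(hsv[...,2]>120)).astype(np.uint8)
mk[:190]=0;mk[212:]=0;mk[:,:245]=0;mk[:,:]*=1;mk[:,275:]=0
M=cv2.moments(mk,True);print(M['m00'],M['m10']/M['m00'],M['m01']/M['m00'],ray(camera_model('scene'),M['m10']/M['m00'],M['m01']/M['m00'],82))
```

```text
[551.6 -97.3 151.3] [[-0.   0.6  0.8]
 [ 0.   0.8 -0.6]
 [-1.   0.  -0. ]] 58.07629133312457 [-22.4  11.2  98.5   0.1  70.4  12.3] [-1.  -0.3  0.3]
[258.3 180.1]
[259.1 204.9]
134.0 258.85074626865674 198.77611940298507 [ 555.3 -102.4   82. ]
```

View pics/a1.png

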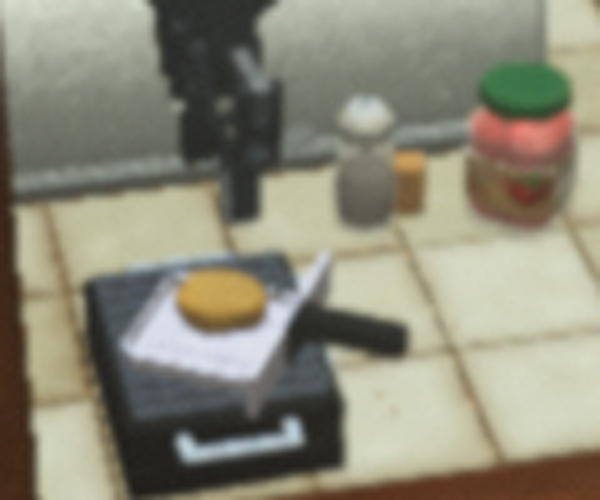

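The gripper hangs over the tray, fingertips at about crop (240,215), with the potato at (223,299) under it. The scene and top estimates agree within about 5 mm. I descend, close and lift.

Request:
jog_arm:
  moves:
    - [[40,0,1],0,0.68]
    - [[65,0,1],0,0.68]
    - [[80,0,1],0,0.68]
    - [[86,0,1],0,0.68]
    - [[86,0,1],0,0.68]

```text
clock: 2.82
tcp_pos: [553.7, -99.1, 67.8]
eef_rot: [[0.004, 0.572, 0.821], [-0.0, 0.821, -0.572], [-1.0, 0.002, 0.003]]
contact_force: [-0.2, -0.1, -0.0]
grip_width: 58.2
```

Request:
jog_arm:
  moves:
    - [[0,0,0],0,0.3]
    - [[0,0,0],0,0.3]
    - [[0,0,0],0,0.3]
    - [[0,0,0],0,0.3]

```text
clock: 3.32
tcp_pos: [555.2, -99.9, 69.7]
eef_rot: [[0.007, 0.572, 0.821], [-0.002, 0.821, -0.572], [-1.0, 0.002, 0.007]]
contact_force: [-0.0, 0.4, 6.2]
grip_width: 41.5
```

Request:
jog_arm:
  moves:
    - [[-10,0,0],0,0.2]
    - [[-30,0,0],0,0.2]
    - [[-70,0,0],0,0.2]
    - [[-110,0,0],0,0.2]
    - [[-110,0,0],0,0.2]

```text
clock: 3.95
tcp_pos: [556.8, -100.6, 184.3]
eef_rot: [[0.014, 0.571, 0.821], [-0.005, 0.821, -0.571], [-1.0, 0.004, 0.015]]
contact_force: [-0.3, -0.6, -1.0]
grip_width: 41.2
```

Run:
```python
from h import *
s=observe();print(s['tcp_pos'],s['grip_width'],s['contact_force'])
p,d=read_camera('scene')
crop(p,215,130,335,230,5,'a2.png')
```

```text
[ 556.8 -100.6  184.3] 41.19927687639175 [-0.3 -0.6 -1. ]
```

View pics/a2.png

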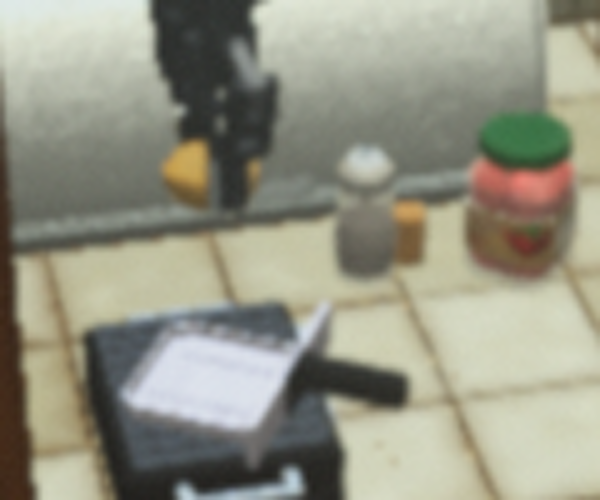

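The picture shows the potato held at crop (210,172) and the tray empty and unmoved. I carry the potato to the bowl.

Request:
jog_arm:
  moves:
    - [[0,-55,-8],0,0.2]
    - [[0,-110,-16],0,0.2]
    - [[0,-165,-24],0,0.2]
    - [[0,-220,-32],0,0.2]
    - [[0,-270,-39],0,0.2]
    - [[0,-308,-44],0,0.2]
    - [[40,-308,-44],0,0.2]
    - [[80,-308,-44],0,0.2]
    - [[110,-308,-44],0,0.2]
    - [[110,-308,-44],0,0.2]

```text
clock: 5.25
tcp_pos: [342.3, -324.8, 66.7]
eef_rot: [[0.006, 0.572, 0.82], [0.004, 0.82, -0.572], [-1.0, 0.007, 0.002]]
contact_force: [0.2, 0.1, -1.0]
grip_width: 41.6
```

Run:
```python
from h import *
s=observe();print(s['tcp_pos'],s['eef_rot'],s['grip_width'],s['contact_force'])
p,d=read_camera('top')
crop(p,230,120,420,300,3,'a3.png')
```

```text
[ 342.3 -324.8   66.7] [[ 0.   0.6  0.8]
 [ 0.   0.8 -0.6]
 [-1.   0.   0. ]] 41.55821434095285 [ 0.2  0.1 -1. ]
```

View pics/a3.png

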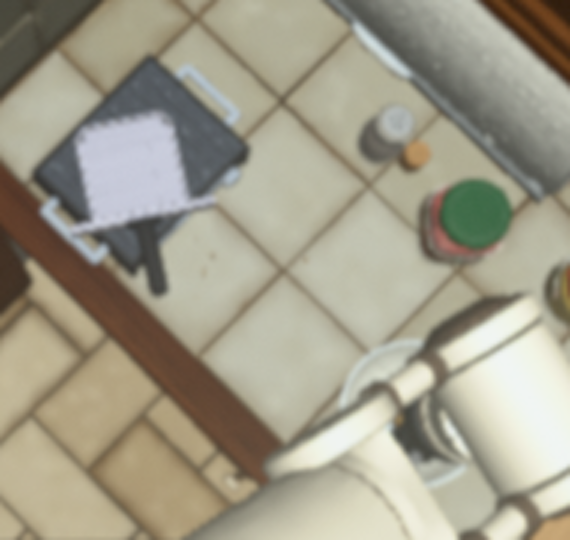

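The wrist hangs over the bowl, whose rim shows at (380,375), and the tray and jars are undisturbed. I lower the potato and release it.

Request:
jog_arm:
  moves:
    - [[15,-1,4],0,0.2]
    - [[35,-1,4],0,0.2]
    - [[49,-1,4],0,0.2]
    - [[49,-1,4],0,0.2]
    - [[49,-1,4],0,0.62]
    - [[49,-1,4],0,0.62]
    - [[49,-1,4],0,0.62]
    - [[30,-1,4],0,0.62]
    - [[0,-1,4],0,0.62]
    - [[-50,-1,4],0,0.6]
    - [[-110,-1,4],0,0.6]
    - [[-110,-1,4],0,0.6]

```text
clock: 6.8
tcp_pos: [347.3, -332.8, 184.7]
eef_rot: [[0.014, 0.571, 0.821], [-0.009, 0.821, -0.571], [-1.0, 0.0, 0.017]]
contact_force: [1.0, -0.2, -0.9]
grip_width: 50.7
```

Request:
jog_arm:
  moves:
    - [[0,55,-8],0.12,0.6]
    - [[0,110,-15],0.28,0.6]
    - [[0,165,-22],0.44,0.6]
    - [[0,215,-29],0.6,0.6]
    - [[20,250,-34],0.74,0.6]
    - [[50,250,-34],0.74,0.6]
    - [[50,250,-34],0.74,0.6]

```text
clock: 7.68
tcp_pos: [460.8, -107.2, 131.3]
eef_rot: [[0.008, 0.975, 0.222], [-0.006, 0.222, -0.975], [-1.0, 0.007, 0.008]]
contact_force: [1.0, -0.5, 0.3]
grip_width: 51.1
```

Run:
```python
from h import *
s=observe();print(s['tcp_pos'],s['eef_rot'],s['grip_width'],s['contact_force'])
p,d=read_camera('top');q,e=read_camera('scene')
a=cv2.resize(p[130:290,230:420,::-1],None,fx=2.1,fy=2.1,interpolation=cv2.INTER_CUBIC)
b=cv2.resize(q[140:240,225:320,::-1],None,fx=3.36,fy=3.36,interpolation=cv2.INTER_CUBIC)
cv2.imwrite('pics/a4.png',np.hstack([a,b[:a.shape[0]]]))
print(a.shape,b.shape)
```

```text
[ 460.8 -107.2  131.3] [[ 0.   1.   0.2]
 [-0.   0.2 -1. ]
 [-1.   0.   0. ]] 51.07673683816075 [ 1.  -0.5  0.3]
(336, 399, 3) (336, 319, 3)
```

View pics/a4.png

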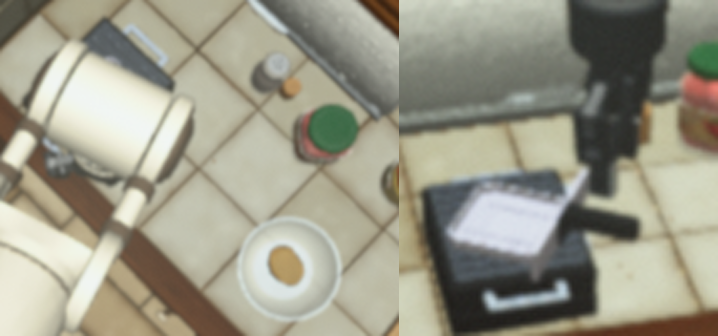

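The bowl, at (290,267), now holds the potato. The gripper stands over the handle, at (600,215) in the right half. I descend and grip.

Request:
jog_arm:
  moves:
    - [[25,1,0],0,0.6]
    - [[50,1,0],0,0.6]
    - [[60,1,0],0,0.6]
    - [[60,1,0],0,0.6]
    - [[60,1,0],0,0.05]
    - [[60,1,0],0,0.05]
    - [[60,1,0],0,0.05]
    - [[60,1,0],0,0.05]
    - [[60,1,0],0,0.05]
  force: 90

```text
clock: 8.9
tcp_pos: [465.4, -109.5, 75.6]
eef_rot: [[0.015, 0.975, 0.22], [-0.01, 0.221, -0.975], [-1.0, 0.013, 0.013]]
contact_force: [-2.2, 0.3, 4.8]
grip_width: 14.6
```

Request:
jog_arm:
  moves:
    - [[-10,0,0],0,0.05]
    - [[-30,0,0],0,0.05]
    - [[-50,0,0],0,0.05]
    - [[-50,0,0],0,0.05]
    - [[-50,0,0],0,0.05]

```text
clock: 9.52
tcp_pos: [464.1, -108.8, 125.0]
eef_rot: [[0.014, 0.975, 0.221], [-0.009, 0.221, -0.975], [-1.0, 0.012, 0.012]]
contact_force: [-0.1, -0.9, -1.9]
grip_width: 14.3
```

Run:
```python
from h import *
s=observe();print(s['tcp_pos'],s['eef_rot'],s['grip_width'],s['contact_force'],s['wrist_torque'])
q,e=read_camera('scene')
crop(q,215,130,335,230,5,'a5.png')
```

```text
[ 464.1 -108.8  125. ] [[ 0.   1.   0.2]
 [-0.   0.2 -1. ]
 [-1.   0.   0. ]] 14.266946101275158 [-0.1 -0.9 -1.9] [-0.   0.1  0. ]
```

View pics/a5.png

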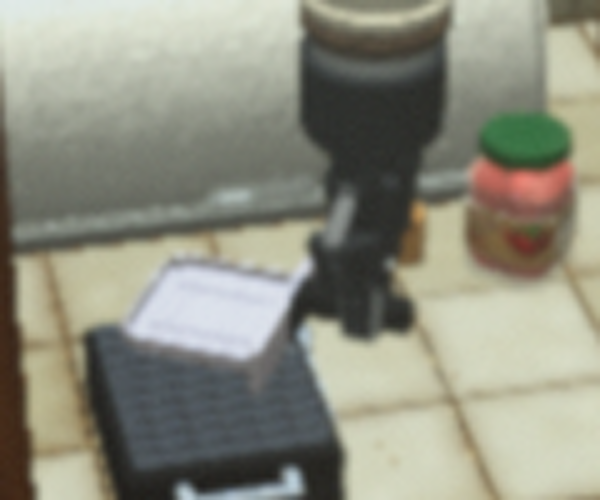

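The tray hangs level from the gripper, pan at crop (215,310). I swing it out in front of the slot.

Request:
jog_arm:
  moves:
    - [[0,-20,28],-0.1,0.05]
    - [[0,-40,58],-0.22,0.05]
    - [[0,-60,88],-0.35,0.05]
    - [[0,-75,110],-0.47,0.05]
    - [[0,-86,125],-0.575,0.05]
    - [[25,-86,125],-0.575,0.05]
    - [[40,-86,125],-0.575,0.05]
    - [[40,-86,125],-0.575,0.05]
    - [[40,-86,125],-0.575,0.05]

```text
clock: 10.7
tcp_pos: [408.4, -249.9, 85.5]
eef_rot: [[0.014, 0.698, 0.716], [-0.009, 0.716, -0.698], [-1.0, 0.003, 0.016]]
contact_force: [-1.2, -0.6, -1.8]
grip_width: 14.2
```

Run:
```python
from h import *
s=observe();print(s['tcp_pos'],s['eef_rot'],s['grip_width'],s['contact_force'],s['wrist_torque'])
q,e=read_camera('scene');p,d=read_camera('top');np.savez('s1.npz',q=q,p=p,d=d,e=e)
a=cv2.resize(p[130:260,230:350,::-1],None,fx=4,fy=4,interpolation=cv2.INTER_CUBIC)
b=cv2.resize(q[170:250,225:305,::-1],None,fx=3.9,fy=3.9,interpolation=cv2.INTER_CUBIC)
c=np.zeros((520,800,3),np.uint8);c[:,:480]=a;c[:312,480:792]=b
cv2.imwrite('pics/a6.png',c)
```

```text
[ 408.4 -249.9   85.5] [[ 0.   0.7  0.7]
 [-0.   0.7 -0.7]
 [-1.   0.   0. ]] 14.179846052586825 [-1.2 -0.6 -1.8] [-0.1  0.1 -0. ]
```

View pics/a6.png

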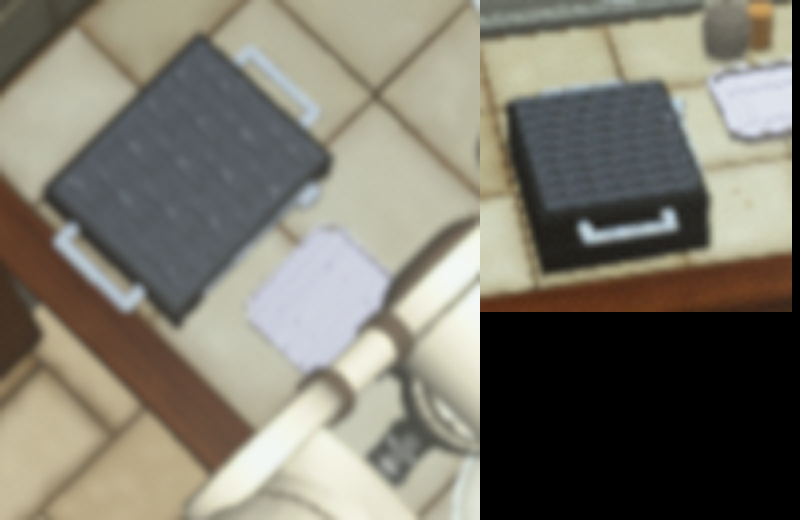

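The hot plate is now clear, with corners at crop (200,37), (45,195), (330,160) and (180,325). The pan's back edge runs from (247,303) to (325,230), about parallel to the grill's front. Next I refine both poses.

Run:
```python
from h import *
a=np.load('s1.npz');m=camera_model('top');C=cloud(m,a['d'])
hsv=cv2.cvtColor(a['p'],cv2.COLOR_RGB2HSV)
v,u=np.mgrid[:420,:560]
# grill hot plate: depth mask, rays on z=60
k=(C[...,2]>52)&(C[...,2]<70)&(u>236)&(u<316)&(v>132)&(v<216)&(hsv[...,2]<125)
k=cv2.morphologyEx(k.astype(np.uint8),cv2.MORPH_OPEN,np.ones((4,4)))
n,L,S,_=cv2.connectedComponentsWithStats(k);i=1+S[1:,4].argmax()
P=np.array([ray(m,x,y,62)[:2] for y,x in np.argwhere(L==i)],np.float32)
print('grill',S[i],cv2.minAreaRect(P))
# pan
k=((hsv[...,1]<45)&(hsv[...,2]>150)&(u>289)&(u<330)&(v>184)&(v<225)&(C[...,2]>62)&(C[...,2]<95)).astype(np.uint8)
n,L,S,_=cv2.connectedComponentsWithStats(k);i=1+S[1:,4].argmax()
print('pan',S[i],np.median(C[L==i][:,2]))
zz=C[L==i];A=np.c_[zz[:,:2],np.ones(len(zz))];print('plane slope',np.linalg.lstsq(A,zz[:,2],rcond=None)[0])
P=np.array([ray(m,x,y,78)[:2] for y,x in np.argwhere(L==i)])
t=np.radians(45.5);X=np.array([np.cos(t),np.sin(t)]);Y=np.array([-X[1],X[0]])
g=P@X;w=P@Y;b=[]
for lo in np.arange(w.min()+12,w.max()-12,4):
    q=(w>=lo)&(w<lo+4)
    if q.sum()>3:b.append((lo+2,g[q].max()))
b=np.array(b);f=np.polyfit(b[:,0],b[:,1],1);print('back edge yaw',45.5-0+np.degrees(np.arctan(-f[0])),b[:,1],'w',w.min(),w.max())
s=[]
for lo in np.arange(g.max()-60,g.max()-14,4):
    q=(g>=lo)&(g<lo+4);s.append((lo,w[q].min(),w[q].max()))
s=np.array(s);print(s)
T=observe()['tcp_pos'][:2];print('tcp',T@X,T@Y)
```

```text
grill [ 246  142   67   64 2400] ((557.8872680664062, -98.87785339355469), (121.33980560302734, 144.21563720703125), 45.95406723022461)
pan [292 185  37  38 813] 73.89006773672077
plane slope [ 0.   0.  66.7]
back edge yaw 47.09815227289662 [238.6 238.6 238.6 238.6 238.6 238.7 238.7 238.7 238.7 238.7 238.7 238.7 237.  237.  237.  237. ] w -509.24072645709595 -424.5773484044711
[[ 178.7 -499.8 -424.6]
 [ 182.7 -508.8 -424.6]
 [ 186.7 -509.  -424.7]
 [ 190.7 -509.  -424.7]
 [ 194.7 -509.1 -424.8]
 [ 198.7 -509.2 -424.8]
 [ 202.7 -509.2 -424.8]
 [ 206.7 -507.5 -424.9]
 [ 210.7 -507.6 -425. ]
 [ 214.7 -507.7 -425. ]
 [ 218.7 -507.8 -425.1]
 [ 222.7 -507.8 -425.1]]
tcp 107.96275276653637 -466.9131043511848
```

Request:
jog_arm:
  moves:
    - [[30,0,1],0,0.05]
    - [[50,0,1],0,0.05]
    - [[62,0,1],0,0.05]
    - [[69,0,1],0,0.05]
    - [[69,0,1],0,0.05]
    - [[69,0,1],0,0.05]

```text
clock: 11.55
tcp_pos: [410.9, -252.1, 17.7]
eef_rot: [[0.016, 0.698, 0.716], [-0.011, 0.716, -0.698], [-1.0, 0.003, 0.019]]
contact_force: [0.3, -0.1, -1.8]
grip_width: 14.1
```

Run:
```python
from h import *
s=observe();t=np.radians(45.95);X=np.array([np.cos(t),np.sin(t)]);Y=np.array([-X[1],X[0]])
p=s['tcp_pos'];print(p,p[:2]@X,p[:2]@Y,s['contact_force'],np.degrees(np.arctan2(*s['eef_rot'][[1,0],1])),s['eef_rot'][2])
```

```text
[ 410.9 -252.1   17.7] 104.50204369084278 -470.667075661761 [ 0.3 -0.1 -1.8] 45.71562450778556 [-1.  0.  0.]
```

Request:
jog_arm:
  moves:
    - [[1,5,-2],0,0.05]
    - [[1,15,-2],0,0.05]
    - [[1,25,-2],0,0.05]
    - [[1,35,-2],0,0.05]
    - [[1,45,-2],0,0.05]
    - [[1,55,-2],0,0.05]
    - [[1,60,-2],0,0.05]
    - [[1,60,-2],0,0.05]

```text
clock: 12.55
tcp_pos: [451.6, -207.6, 16.8]
eef_rot: [[0.016, 0.698, 0.716], [-0.011, 0.716, -0.698], [-1.0, 0.003, 0.019]]
contact_force: [0.1, -0.0, -1.8]
grip_width: 14.3
```

Run:
```python
from h import *
s=observe();t=np.radians(45.95);X=np.array([np.cos(t),np.sin(t)]);Y=np.array([-X[1],X[0]])
p=s['tcp_pos'];print(p,p[:2]@X,p[:2]@Y,s['contact_force'],np.degrees(np.arctan2(*s['eef_rot'][[1,0],1])))
q,e=read_camera('scene');p,d=read_camera('top')
a=cv2.resize(p[130:250,230:350,::-1],None,fx=3.3,fy=3.3,interpolation=cv2.INTER_CUBIC)
b=cv2.resize(q[150:250,225:325,::-1],(396,396),interpolation=cv2.INTER_CUBIC)
cv2.imwrite('pics/a7.png',np.hstack([a,b]))
```

```text
[ 451.6 -207.6   16.8] 164.7748259406131 -468.9139406113334 [ 0.1 -0.  -1.8] 45.74844594095592
```

View pics/a7.png

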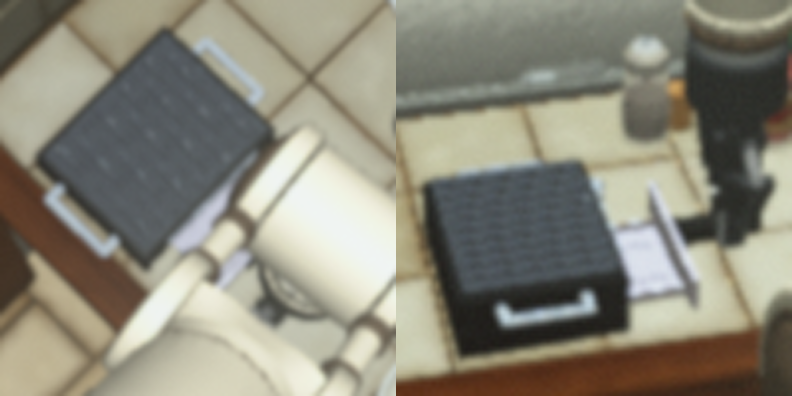

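The pan has entered the slot without touching, and the plate is at (675,245) in the right half. I push on.

Request:
jog_arm:
  moves:
    - [[1,8,0],0,0.05]
    - [[2,16,0],0,0.05]
    - [[2,24,0],0,0.05]
    - [[2,32,0],0,0.05]
    - [[2,38,0],0,0.05]
    - [[2,43,0],0,0.05]
    - [[2,46,0],0,0.05]
    - [[2,49,0],0,0.05]
    - [[2,49,0],0,0.05]

```text
clock: 13.78
tcp_pos: [484.6, -173.1, 14.7]
eef_rot: [[0.013, 0.699, 0.715], [-0.011, 0.715, -0.699], [-1.0, 0.001, 0.017]]
contact_force: [-5.3, -3.3, 0.5]
grip_width: 14.4
```

Run:
```python
from h import *
s=observe();t=np.radians(45.95);X=np.array([np.cos(t),np.sin(t)]);Y=np.array([-X[1],X[0]])
p=s['tcp_pos'];f=s['contact_force'];print(p,p[:2]@X,p[:2]@Y,f,f[:2]@X,f[:2]@Y,s['wrist_torque'],np.degrees(np.arctan2(*s['eef_rot'][[1,0],1])))
```

```text
[ 484.6 -173.1   14.7] 212.53934685912023 -468.6057422801239 [-5.3 -3.3  0.5] -6.065126889670899 1.4819434574900177 [-0.4  0.8 -0.4] 45.661343181484256
```

Request:
jog_arm:
  moves:
    - [[0,3,0],0,0.05]
    - [[0,6,0],0,0.05]
    - [[0,8,0],0,0.05]
    - [[0,8,0],0,0.05]
    - [[0,8,0],0,0.05]

```text
clock: 14.4
tcp_pos: [484.8, -172.6, 14.7]
eef_rot: [[0.001, 0.696, 0.718], [-0.019, 0.718, -0.696], [-1.0, -0.013, 0.014]]
contact_force: [-28.3, -25.9, 10.2]
grip_width: 13.7
```

Run:
```python
from h import *
s=observe();t=np.radians(45.95);X=np.array([np.cos(t),np.sin(t)]);Y=np.array([-X[1],X[0]])
p=s['tcp_pos'];f=s['contact_force'];print(p,p[:2]@X,p[:2]@Y,f,f[:2]@X,f[:2]@Y,s['wrist_torque'],np.degrees(np.arctan2(*s['eef_rot'][[1,0],1])))
q,e=read_camera('scene');crop(q,225,160,325,250,6,'a8.png')
```

```text
[ 484.8 -172.6   14.7] 213.07346839983998 -468.4615843625802 [-28.3 -25.9  10.2] -38.349069854990745 2.3403432998718543 [-3.4  4.   0.4] 45.89049172291095
```

View pics/a8.png

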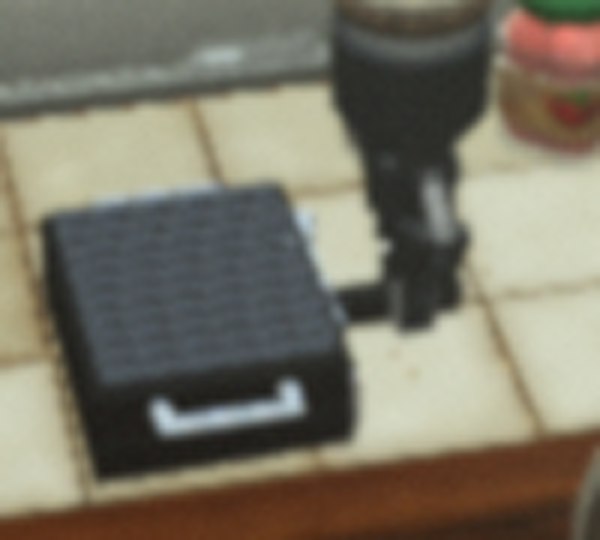

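The plate is hidden tight against the front, only the handle shows at (370,300), and it met a hard stop at 38 N. I unload, release and rise.

Request:
jog_arm:
  moves:
    - [[0,0,0],0,0.05]
    - [[0,0,0],0,0.05]
    - [[0,0,0],0,0.45]
    - [[0,0,0],0,0.5]
    - [[0,0,0],0,0.5]
    - [[0,0,0],0,0.5]
    - [[-20,0,0],0,0.5]
    - [[-60,0,0],0,0.5]
    - [[-110,0,0],0,0.5]
    - [[-160,-20,0],0,0.5]
    - [[-160,-70,0],0,0.5]
    - [[-160,-120,0],0,0.5]
    - [[-160,-170,0],0,0.5]
    - [[-160,-220,0],0,0.5]
    - [[-160,-220,0],0,0.5]

```text
clock: 16.32
tcp_pos: [329.9, -329.5, 177.8]
eef_rot: [[0.001, 0.7, 0.715], [-0.02, 0.714, -0.699], [-1.0, -0.014, 0.015]]
contact_force: [1.0, -0.0, 0.4]
grip_width: 42.5
```

Run:
```python
from h import *
s=observe();print(s['tcp_pos'],s['contact_force'],s['clock'])
q,e=read_camera('scene');p,d=read_camera('top');np.savez('s2.npz',q=q,p=p,d=d)
a=cv2.resize(p[130:290,230:330,::-1],None,fx=3.7,fy=3.7,interpolation=cv2.INTER_CUBIC)
b=cv2.resize(q[170:245,225:305,::-1],None,fx=5.2,fy=5.2,interpolation=cv2.INTER_CUBIC)
c=np.zeros((592,370+b.shape[1],3),np.uint8);c[:a.shape[0],:370]=a;c[:b.shape[0],370:]=b
cv2.imwrite('pics/a9.png',c)
m=camera_model('top');print(proj(m,[513,-143,31]),proj(m,[344.8,-327.8,0]))
```

```text
[ 329.9 -329.5  177.8] [ 1.  -0.   0.4] 16.325
[294.3 192.5] [363.9 257.4]
```

The viewer limit is reached, so I check the fit numerically.

Run:
```python
from h import *
a=np.load('s2.npz');m=camera_model('top');C=cloud(m,a['d']);p=a['p']
hsv=cv2.cvtColor(p,cv2.COLOR_RGB2HSV)
t=np.radians(45.95);X=np.array([np.cos(t),np.sin(t)]);Y=np.array([-X[1],X[0]])
def W(k,z):
    Q=np.array([ray(m,x,y,z)[:2] for y,x in np.argwhere(k)]);return np.c_[Q@X-316.9,Q@Y+468.5]
v,u=np.mgrid[:420,:560]
G=np.stack([ray(m,x,y,31)[:2] for y,x in zip(v.ravel(),u.ravel())]).reshape(420,560,2)
g=G@X-316.9;w=G@Y+468.5
near=(g>-85)&(g<-50)&(abs(w)<75)
k=near&(hsv[...,1]<40)&(hsv[...,2]>130)
Q=np.c_[g[k],w[k]];print('plate px',k.sum(),Q[:,0].min(),Q[:,0].max(),Q[:,1].min(),Q[:,1].max())
for lo in range(-66,66,12):
    q=Q[(Q[:,1]>=lo)&(Q[:,1]<lo+12)]
    if len(q):print(lo+6,len(q),q[:,0].mean(),q[:,0].min())
k=(g>-150)&(g<-72)&(abs(w)<30)&(hsv[...,2]<90)
H=W(k,36);print('handle',len(H),H.min(0),H.max(0),np.polyfit(H[:,0],H[:,1],1))
print('handle z',np.median(C[k][:,2]))
m2=camera_model('scene')
# jars & potato vs first image
b=np.load('top0.npz')['p'].astype(int);dd=np.abs(p.astype(int)-b).sum(2)>90
for n,(x,y) in dict(salt=(361,163),jam=(385,193),must=(430,215)).items():print(n,dd[y-14:y+15,x-14:x+15].sum())
k=(hsv[...,0]>8)&(hsv[...,0]<28)&(hsv[...,1]>110)&(hsv[...,2]>120);k[:235]=0;k[280:]=0;k[:,:345]=0;k[:,390:]=0
print('potato in bowl px',k.sum())
```

```text
plate px 520 -84.98619173431695 -55.84067424514376 -74.95743812320256 74.97142206864197
-60 50 -72.0203570252005 -84.71197505233081
-48 48 -70.50500236166846 -84.57764811646305
-36 50 -70.15543397774144 -84.4435596840855
-24 33 -68.93397107593033 -84.30970912055125
-12 33 -69.53911678146392 -84.13161062799645
0 18 -59.737361786077145 -63.52776876538633
12 36 -69.22754894040594 -83.82094862527012
24 47 -70.19137273439138 -83.73242333660178
36 51 -70.97239000022842 -83.59983078084738
48 43 -71.0116487566755 -83.42340444594805
60 47 -71.58011757253585 -83.29135669822281
handle 105 [-128.6   -6.5] [-73.1   7. ] [0.  0.6]
handle z 35.05904955955475
salt 0
jam 0
must 155
potato in bowl px 9
```

Request:
jog_arm:
  moves:
    - [[0,34,-33],0,0.5]
    - [[0,68,-66],0,0.5]
    - [[0,102,-99],0,0.5]
    - [[0,136,-133],0,0.5]
    - [[0,136,-133],0,0.5]

```text
clock: 17.05
tcp_pos: [331.2, -133.5, 173.4]
eef_rot: [[0.001, 0.692, 0.722], [-0.017, 0.722, -0.692], [-1.0, -0.012, 0.013]]
contact_force: [0.4, -1.1, -0.7]
grip_width: 42.8
```

Run:
```python
from h import *
p,d=read_camera('top');m=camera_model('top');hsv=cv2.cvtColor(p,cv2.COLOR_RGB2HSV);print(observe()['tcp_pos'],observe()['clock'])
b=np.load('top0.npz')['p'].astype(int);dd=np.abs(p.astype(int)-b).sum(2)>90
for n,(x,y) in dict(salt=(361,163),jam=(385,193),must=(430,215),bowl=(367,258)).items():print(n,dd[y-14:y+15,x-14:x+15].sum())
k=((hsv[...,0]>8)&(hsv[...,0]<28)&(hsv[...,1]>110)&(hsv[...,2]>120)).astype(np.uint8);k[:235]=0;k[280:]=0;k[:,:345]=0;k[:,390:]=0
M=cv2.moments(k,True);print('potato',M['m00']);
if M['m00']:print(ray(m,M['m10']/M['m00'],M['m01']/M['m00'],20))
q=np.load('s2.npz')['p'];mx=q.astype(int)
t=np.radians(45.95);X=np.array([np.cos(t),np.sin(t)]);Y=np.array([-X[1],X[0]])
# brightness profile across the front at several lateral positions (z=31)
for w in(-70,-55,-35,-20,20,35,55,70):
    r=[]
    for g in range(-82,-52,2):
        P=X*(g+316.9)+Y*(w-468.5);x,y=proj(m,[*P,31])
        r.append(cv2.getRectSubPix(cv2.cvtColor(q,cv2.COLOR_RGB2HSV)[...,1],(1,1),(float(x),float(y)))[0,0])
    print(w,r)
h=cv2.cvtColor(q,cv2.COLOR_RGB2HSV);v,u=np.mgrid[180:235,265:310]
L=np.array([[*(lambda P:(P@X-316.9,P@Y+468.5))(ray(m,a,c,36)[:2])] for c,a in zip(v.ravel(),u.ravel()) if h[c,a,2]<90])
L=L[(L[:,0]<-74)&(L[:,0]>-126)&(abs(L[:,1])<14)];print('handle askew deg',np.degrees(np.polyfit(L[:,0],L[:,1],1)[0]),len(L))
```

```text
[ 331.5 -135.2  173.8] 17.1
salt 0
jam 0
must 0
bowl 272
potato 44.0
[ 355.  -321.7   20. ]
-70 [np.uint8(24), np.uint8(24), np.uint8(25), np.uint8(25), np.uint8(25), np.uint8(26), np.uint8(25), np.uint8(25), np.uint8(25), np.uint8(26), np.uint8(27), np.uint8(28), np.uint8(26), np.uint8(23), np.uint8(16)]
-55 [np.uint8(24), np.uint8(23), np.uint8(24), np.uint8(24), np.uint8(24), np.uint8(24), np.uint8(22), np.uint8(17), np.uint8(13), np.uint8(22), np.uint8(26), np.uint8(29), np.uint8(27), np.uint8(25), np.uint8(19)]
-35 [np.uint8(26), np.uint8(25), np.uint8(25), np.uint8(25), np.uint8(25), np.uint8(25), np.uint8(23), np.uint8(15), np.uint8(7), np.uint8(13), np.uint8(17), np.uint8(19), np.uint8(21), np.uint8(21), np.uint8(18)]
-20 [np.uint8(56), np.uint8(54), np.uint8(55), np.uint8(54), np.uint8(54), np.uint8(52), np.uint8(42), np.uint8(19), np.uint8(12), np.uint8(15), np.uint8(18), np.uint8(20), np.uint8(21), np.uint8(21), np.uint8(18)]
20 [np.uint8(25), np.uint8(26), np.uint8(26), np.uint8(26), np.uint8(27), np.uint8(26), np.uint8(24), np.uint8(14), np.uint8(9), np.uint8(15), np.uint8(18), np.uint8(19), np.uint8(20), np.uint8(20), np.uint8(16)]
35 [np.uint8(26), np.uint8(25), np.uint8(25), np.uint8(26), np.uint8(26), np.uint8(26), np.uint8(25), np.uint8(15), np.uint8(8), np.uint8(13), np.uint8(16), np.uint8(15), np.uint8(17), np.uint8(19), np.uint8(15)]
55 [np.uint8(24), np.uint8(24), np.uint8(24), np.uint8(24), np.uint8(23), np.uint8(24), np.uint8(23), np.uint8(15), np.uint8(8), np.uint8(13), np.uint8(16), np.uint8(13), np.uint8(8), np.uint8(7), np.uint8(10)]
70 [np.uint8(27), np.uint8(27), np.uint8(27), np.uint8(26), np.uint8(26), np.uint8(26), np.uint8(26), np.uint8(27), np.uint8(27), np.uint8(27), np.uint8(27), np.uint8(28), np.uint8(28), np.uint8(28), np.uint8(26)]
handle askew deg -0.2870409157931066 83
```

```bash
python3 -c "
from plant import *
print(job_done())"
```

```text
the job is handed in; nothing more can be done
None
```

The potato is in the bowl and the drip tray is home in the grill slot, handle outwards and released. I handed the job in at about 17 s of the 61 s allowed.

- **Tray fit:** it met a hard stop at about 38 N at the wrist. The plate's top edge measured about 66 mm in front of the grill's centre at six places across it, where 65.5 is expected. The handle is about 0.3° off the grill's axis.
- **Potato:** the last top picture finds it inside the bowl, about 12 mm off the centre measured before the drop.
- **Salt shaker and jars:** their picture patches are unchanged from the first picture.
- **Robot:** it stands clear and touches nothing.
- **Checks that disagreed:**
  - The handle's free end measured about 6 mm farther in than the nominal home position. I trust the plate position and the hard stop over that.
  - A first count showed no potato and a changed mustard jar, taken while the arm was still over the bowl. Both cleared once I moved the arm away.
- **Last view:** the viewer's limit of 12 pictures ran out before release, so everything after letting go was checked by numbers only.

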